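# Pin a gusset plate in the welding fixture

## Task

On the grey welding fixture, slide the loose aluminium gusset plate back flush against the blue fence and along it under the blue bridge, until its small hole lines up with the hole under the raised locating pin. Then press the pin's red knob fully home so that the pin passes through the gusset into the bed, and let go; leave the ball joint, the wrench and the try square around the fixture where they are.

Things in the scene. Friction and masses are not known exactly. Their poses are not given: they have to be found in the camera images.
- fixture: Fixed welding fixture with a grey bed 220 x 460 mm, 20 mm thick. Origin at table level, under the bed. Axes: z up, y along the fence, x towards the fence (away from the robot at yaw 0). The bed spans x -125 to +95, y -230 to +230 mm, top at z = 20 mm. The vertical pin axis is at x = 0, y = 120 mm; a white line on the bed marks y = 120 mm
- fence (a point): middle of the blue fence's face, halfway up; axes are the fixture's. The face is at fixture x = 45 mm and runs y -220 to +220 mm, top at z = 36 mm. There is no end stop along it
- bridge_nose (a point): middle of the free end of the blue bridge, at its underside: fixture x = -25, y = 120, z = 36 mm. The bridge is 30 mm wide in y, reaches from here back over the fence, top z = 50 mm (brass bush to 56 mm). Under it is a 16 mm high slot for the gusset. White line on its nose at y = 120 mm
- bed_hole (a point): mouth of the 15 mm hole in the bed, on the pin axis, on the bed's top face (z = 20 mm); its axes are the fixture's
- gusset: Loose aluminium-coloured plate with a big window, 90 (x) x 240 (y) x 8 (z) mm, about 0.45 kg, lying flat on the bed, free to slide. Origin: underside, centre of the plate; z up, y towards its pin-hole end, which starts nearer the bridge, axes within 10 degrees of the fixture's. Flush with the fence its origin is at fixture x = 0; pinned, at x = 0, y = 25 mm
- window (a point): centre of the gusset's window, at its underside, gusset x = 0, y = -30 mm. The through window is 60 mm (x) x 56 mm (y): shut fingertips fit in it and can push the plate any way by its sides
- gusset_hole (a point): centre of the gusset's 15 mm through hole, at its top face, at gusset x = 0, y = +95 mm. A red line across the plate marks this station
- pin (a joint): travel of the vertical locating pin in the bridge, m: 0 raised, 0.030 fully home (end stop). 12 mm steel; the nose tapers over 16 mm to 4 mm diameter and, raised, hangs at z = 34 mm, 6 mm above the gusset: it finds and centres a hole up to about 3 mm off when pressed with 10 to 22 N. Friction of about 5 N holds it where it is left; no spring. Blocked by the gusset if the holes are not in line
- pin_top (a point): centre of the top of the pin's red round knob, 36 mm diameter, 15 mm thick, on the pin axis; z = 103 mm raised, 73 mm home
- balljoint: bystander: dark steel ball-joint stud, base 40 mm diameter, 55 mm high, stands on the bed beyond the bridge; origin under its base
- wrench: bystander: steel wrench lying beside the fixture; origin under its middle
- square: bystander: steel try square lying beside the fixture, 110 x 20 mm stock, 165 mm blade; origin under its stock

How it is judged:
By the outcome, as a careful person would: the job done as asked, in the order asked, and still so for the second after the job is handed in, with the robot touching nothing.
It also fails if it takes over 54 s, if anything falls off the work surface, if the arm or the gripper's body presses on something with over 40 N, if the wrist force passes 120 N, or if a joint passes its speed limit or range.

## Robot

A 6-joint arm with a two-finger parallel gripper is mounted at the origin on the work surface. World frame = base frame: x ahead of the robot, y to its left, z up, the work surface at z = 0. Lengths are in m, angles in rad, forces in N, time in s.
With the tool pointing down it reaches from about 0.325 to 0.775 m from the base axis. Payload 9.3 kg.
Tool frame: the origin (TCP) lies on the centre line of the jaws, within the pads' length; the fingertips stand 8 mm ahead of it and the grasp point (between the pads) lies 11 mm behind it; z points along the fingers, y is the line along which they close (so a half turn about z gives the same grasp; the last joint's range is limited). The gripper opens to 85 mm and grips with 20 to 120 N. Pads are 22 mm wide; open, the fingers measure 114 mm over their backs; the gripper's body (76 mm by 85 mm) begins 54 mm behind the grasp point. The pads swing forward as they close: fully open they stand 13 mm farther back than shut.
Start: joints at [0.97, 0.259, 0.021, 1.334, 0, 1.418], TCP at [0.238, 0.496, 0.239] pointing down, gripper open.
Joint ranges: [-3.04, 3.04], [-0.91, 1.82], [-1.04, 1.36], [-1.92, 1.95], [-1.52, 1.45], [-3.14, 3.14]. Speed limits (rad/s): [2.22, 2.22, 2.79, 3.14, 3.14, 3.14].

## Interface

Orientations are given as [roll, pitch, yaw] about the fixed x, y, z axes, in that order (R = Rz(yaw) Ry(pitch) Rx(roll)).
In Python, from rig import readout, vision, finish_job gives the robot as it stands. The module is installed in compiled form; this text tells all that it offers.
- The arm moves only by the tool move_arm, never from a script. Its argument "deltas" is a list of rows, each an object with "gripper": the opening, from 0 (shut) to 1 (fully open); "slide": the shift along the tool's x, y, z in cm, a list of three; "rotation": the turn, a rotation vector about the tool's x, y, z in degrees, a list of three. A call has 1 to 20 rows; each row is the pose to reach, as a shift and turn from the pose commanded when the call began, along the tool's axes at that moment; what a row does not reach only later rows make up. A row lasts 1/8 s, in which the tool goes at most 62.5 mm and 10.7 degrees, less where a joint would pass 70% of its speed; a pose out of reach is approached as far as the arm can. A call with a gripper value outside its range is refused whole. The fingers move at their own pace and stop on an object; "grip_force" is the grip in N (left out, the last holds). Time passes only in rows, so rows that repeat a pose let the fingers close. It gives the time, the measured TCP pose, the force, the opening and the grip force at its end, in the units of the state.
- readout.state(): the state, without advancing time (a new reading comes with each control period).
- vision.grab_frame(name): name is "side" or "top"; returns the picture (480x640x3 uint8, red, green, blue); there is no depth.
- vision.get_calibration(name): a dict with "fx", "fy", "cx", "cy" (pixels), "xyz" and "attitude" of the camera in the world. Camera axes: x right, y up, looking along -z (the intrinsics and any distortion apply to the point x, -y, -z); pixel columns grow to the right and rows downward; lengths in m; the calibration is good to about 2 mm. A picture is of the moment at which its call begins. get_calibration takes no time and is no camera call.
- finish_job(): hands the job in; it is judged then, once.
The state is a dict: "clock": time; "joint_pos": joint angles; "joint_vel": joint speeds; "effort": joint torques, N m; "tcp_pos": TCP position; "orientation": TCP orientation; "ft_force": force on the tool from outside, world axes, zero at the start; "ft_torque": the same for the moment, N m; "width": finger opening in m; "finger_force": force on a finger pad.
Only numpy, scipy, OpenCV 4.12 (cv2) and the standard library are available. Lean on these libraries where they do the work, as an engineer would, in place of code of your own. Each camera call takes 0.05 s, during which the arm holds its last target. There are 200 camera calls.

## Working session

There is one attempt and no reset: what is moved stays moved. The work goes in short steps, Python scripts to look and compute and a tool call to move; the robot and the scene stay as the last step left them, time stands still between calls to the robot, and variables do not carry over. Pictures are saved under pics/ and viewed, at most 10 in all, crops included, and the job is handed in when it is done.

Besides the shell and the picture viewer there is one more tool, called after ">>>" as a command line: name --argument value ..., lists and objects as JSON in quotes. move_arm: Moves the arm, as the interface text tells. Its arguments: {"type":"object","properties":{"deltas":{"type":"array","items":{"type":"object","properties":{"gripper":{"type":"number"},"slide":{"type":"array","items":{"type":"number"}},"rotation":{"type":"array","items":{"type":"number"}}}}},"grip_force":{"type":"number"}},"required":["deltas"]}

```bash
mkdir -p pics
python3 - <<'E'
from rig import readout, vision
import cv2
for n in ("top","side"):
    im=vision.grab_frame(n); cv2.imwrite(f"pics/{n}0.png",im[:,:,::-1]); print(n,vision.get_calibration(n))
s=readout.state(); print(s)
E
```

```text
top {'fx': 602.3144151218172, 'fy': 602.3144151218172, 'cx': 316.6655231156709, 'cy': 235.11064807066768, 'xyz': array([0.34457178, 0.02060902, 1.12054426]), 'attitude': array([ 0.19848948,  0.00298899, -1.54525866])}
side {'fx': 504.7991915347034, 'fy': 504.7991915347034, 'cx': 319.2578458474439, 'cy': 246.35182538653206, 'xyz': array([ 0.00918058, -0.61485943,  0.73727527]), 'attitude': array([ 0.88715149, -0.00849392, -0.6651559 ])}
{'clock': 0.1, 'joint_pos': array([ 9.70394962e-01,  2.59155108e-01,  2.08531646e-02,  1.33370097e+00,
       -2.22152330e-05,  1.41814546e+00]), 'joint_vel': array([-2.60148698e-06, -1.53272176e-03,  1.31709112e-03,  8.21180054e-05,
        9.73003496e-04,  9.40993541e-04]), 'effort': array([ 5.97630744e-03, -5.56689227e+01,  3.45073056e+01,  1.15445865e-02,
       -1.78879445e-04,  1.24294207e-06]), 'tcp_pos': array([0.2380178 , 0.49557041, 0.23872228]), 'orientation': array([-3.14039672e+00, -1.61515475e-04,  2.69384207e+00]), 'ft_force': array([0.08035816, 0.43559439, 0.14239203]), 'ft_torque': array([-0.00583318,  0.03004846, -0.00960058]), 'finger_force': 0.0, 'width': 0.08547629459657793}
```

View pics/top0.png

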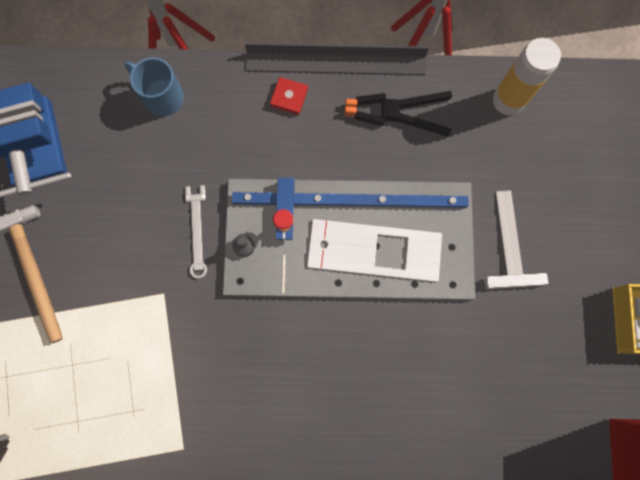

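View pics/side0.png

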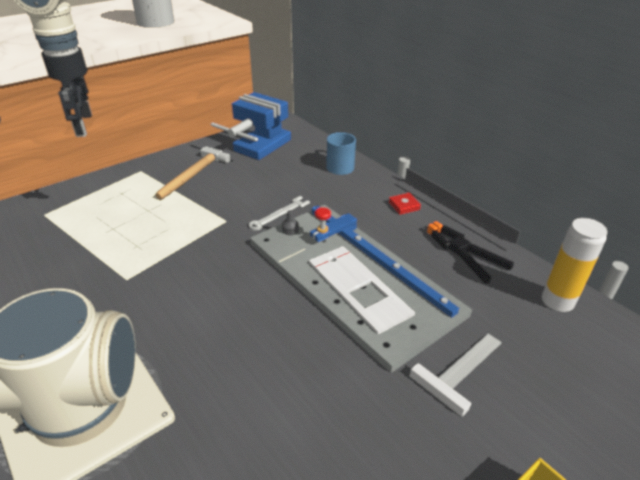

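Top view: bed corners are near (228,180), (472,182), (475,298) and (222,297). The red knob is at (284,219), the white bed line at column 284, and the gusset spans (310..441, 220..281) with its window at (391,252). The side view shows the same layout with the arm out of the way.

```bash
cat > h.py <<'E'
import numpy as np, cv2
from scipy.spatial.transform import Rotation as R
from rig import readout, vision
def cast(name,px,z):
    c=vision.get_calibration(name); px=np.atleast_2d(np.asarray(px,float))
    d=np.c_[(px[:,0]-c['cx'])/c['fx'],-(px[:,1]-c['cy'])/c['fy'],-np.ones(len(px))]
    d=d@R.from_euler('xyz',c['attitude']).as_matrix().T
    return c['xyz']+d*((z-c['xyz'][2])/d[:,2])[:,None]
def proj(name,P):
    c=vision.get_calibration(name); q=(np.atleast_2d(P)-c['xyz'])@R.from_euler('xyz',c['attitude']).as_matrix()
    return np.c_[c['cx']+c['fx']*q[:,0]/-q[:,2], c['cy']-c['fy']*q[:,1]/-q[:,2]]
def blob(mask,near,k=0):
    """contour containing / nearest to pixel near"""
    m=mask.astype(np.uint8)*255
    if k: m=cv2.morphologyEx(m,cv2.MORPH_OPEN,np.ones((k,k)))
    cs,_=cv2.findContours(m,cv2.RETR_EXTERNAL,cv2.CHAIN_APPROX_NONE)
    cs=[c for c in cs if len(c)>8]
    return max(cs,key=lambda c:cv2.pointPolygonTest(c,near,True))
def rect(P):
    """min area rect of world points (mm precision) -> centre, long, short, yaw of long axis from world +y"""
    (c,s,_)=r=cv2.minAreaRect((P[:,:2]*1000).astype(np.float32)); b=cv2.boxPoints(r)
    e=max([b[1]-b[0],b[2]-b[1]],key=np.linalg.norm)
    e=e*np.sign(e[1]); return np.array(c)/1000,sorted(s),np.degrees(np.arctan2(-e[0],e[1]))
E
python3 - <<'E'
from h import *
im=cv2.imread('pics/top0.png'); hsv=cv2.cvtColor(im,cv2.COLOR_BGR2HSV); H,S,V=[hsv[...,i].astype(int) for i in range(3)]
print('bed',hsv[290,310],'table',hsv[330,310],'gus',hsv[230,360],'fence',hsv[200,350],'knob',hsv[219,284])
m=((V>75)); m[:, :215]=0; m[:,482:]=0; m[:170]=0;m[305:]=0
b=blob(m,(310,290),3); print('bed',rect(cast('top',b[:,0],.02)))
m=(V>185)&(S<60)|(H<8)&(S>60)&(V>120); m[:, :300]=0;m[:,460:]=0;m[:212]=0;m[290:]=0
b=blob(m,(360,235)); print('gusset',rect(cast('top',b[:,0],.028)))
m=(H>100)&(H<130)&(S>120)
b=blob(m,(400,201)); bb=b[b[:,0,0]>310][:,0]; 
lo=np.array([[x,bb[bb[:,0]==x][:,1].max()] for x in range(320,465)]); P=cast('top',lo,.036)
f=np.polyfit(P[:,1],P[:,0],1); print('fence top face-edge x=',f, 'right end', cast('top',bb[bb[:,0].argmax()],.036))
m=((H<8)|(H>172))&(S>150)&(V>90); m[260:]=0;m[:205]=0;m[:,300:]=0;m[:,265:][:, :0]=0
b=blob(m,(284,219)); (c,r)=cv2.minEnclosingCircle(b); print('knob',cast('top',c,.103),r)
ims=cv2.imread('pics/side0.png'); hs=cv2.cvtColor(ims,cv2.COLOR_BGR2HSV); H,S,V=[hs[...,i].astype(int) for i in range(3)]
m=((H<8)|(H>172))&(S>150)&(V>90)
b=blob(m,(323,213)); (c,r)=cv2.minEnclosingCircle(b); print('knob side',cast('side',c,.098),r)
m=(V>180)&(S<40); b=blob(m,(330,270)); print('gusset side',rect(cast('side',b[:,0],.028)))
vis=im[160:310,180:560]; cv2.imwrite('pics/crop.png',cv2.resize(vis,None,fx=2.1,fy=2.1,interpolation=cv2.INTER_CUBIC))
E
```

```text
bed [ 14  21 159] table [  5  15 103] gus [  8  13 237] fence [109 128 152] knob [  1 178 215]
bed (array([ 0.56658698, -0.02984406]), [254.3722381591797, 506.62701416015625], np.float32(1.4090645))
gusset (array([ 0.54027887, -0.07872932]), [91.56575775146484, 241.30410766601562], np.float32(-5.0083137))Traceback (most recent call last):
  File "<stdin>", line 10, in <module>
    return umr_maximum(a, axis, None, out, keepdims, initial, where)
ValueError: zero-size array to reduction operation maximum which has no identity
```

Run:
```python
from h import *
im=cv2.imread('pics/top0.png'); hsv=cv2.cvtColor(im,cv2.COLOR_BGR2HSV); H,S,V=[hsv[...,i].astype(int) for i in range(3)]
m=((V>131)); m[:, :210]=0; m[:,485:]=0; m[:170]=0;m[310:]=0
b=blob(m,(310,290),3); print('bed',rect(cast('top',b[:,0],.02)))
m=(H>95)&(H<130)&(S>75)
b=blob(m,(400,201)); bb=b[b[:,0,0]>310][:,0]; print(bb.min(0),bb.max(0))
xs=[x for x in range(320,460) if (bb[:,0]==x).any()]
lo=np.array([[x,bb[bb[:,0]==x][:,1].max()] for x in xs]);up=np.array([[x,bb[bb[:,0]==x][:,1].min()] for x in xs])
for q in (lo,up):
  P=cast('top',q,.036); f=np.polyfit(P[:,1],P[:,0],1); print('fence edge x=',f)
print('ends',cast('top',[bb[bb[:,0].argmax()],b[:,0][b[:,0,0].argmin()]],.036))
m=((H<8)|(H>172))&(S>120)&(V>90); m[260:]=0;m[:205]=0;m[:,300:]=0
b=blob(m,(284,219)); (c,r)=cv2.minEnclosingCircle(b); print('knob',c,cast('top',c,.100),r)
# white bed line
m=(V>185)&(S<70); m[:, :275]=0; m[:,293:]=0; m[:252]=0;m[297:]=0
ys,xs=np.nonzero(m); P=cast('top',np.c_[xs,ys],.02); print('line',len(xs),P.mean(0),np.polyfit(P[:,0],P[:,1],1))
ims=cv2.imread('pics/side0.png'); hs=cv2.cvtColor(ims,cv2.COLOR_BGR2HSV); H,S,V=[hs[...,i].astype(int) for i in range(3)]
m=((H<8)|(H>172))&(S>120)&(V>90)
b=blob(m,(323,213)); (c,r)=cv2.minEnclosingCircle(b); print('knob side',cast('side',c,.098),r)
m=(V>200)&(S<40); m[:,:295]=0;m[:230]=0;m[335:]=0;m[:,420:]=0;b=blob(m,(330,270)); print('gusset side',rect(cast('side',b[:,0],.028)))
```

```text
bed (array([ 0.56449182, -0.03174719]), [222.32440185546875, 458.685546875], np.float32(0.19737266))
[311 194] [467 206]
fence edge x= [-0.00663608  0.62211553]
fence edge x= [-3.93685072e-04  6.41054146e-01]
ends [[ 0.62643364 -0.24775024  0.036     ]
 [ 0.63480524  0.18900217  0.036     ]]
knob (282.5, 219.5) [[0.57587818 0.08895685 0.1       ]] 10.12432861328125
line 110 [0.49242155 0.08863674 0.02      ] [-0.00210326  0.08967243]
knob side [[0.57448301 0.08556007 0.098     ]] 7.762187480926514
gusset side (array([ 0.53906793, -0.08138041]), [88.6530532836914, 243.5336456298828], np.float32(-5.068844))
```

>>> move_arm --deltas '[{"gripper": 0, "slide": [-5, -3.9, 0], "rotation": [0, 0, -5]}, {"gripper": 0, "slide": [-53.2, -41.6, 0], "rotation": [0, 0, -25.65]}, {"gripper": 0, "slide": [-53.2, -41.6, 0], "rotation": [0, 0, -25.65]}, {"gripper": 0, "slide": [-53.2, -41.6, 0], "rotation": [0, 0, -25.65]}, {"gripper": 0, "slide": [-53.2, -41.6, 0], "rotation": [0, 0, -25.65]}, {"gripper": 0, "slide": [-53.2, -41.6, 0], "rotation": [0, 0, -25.65]}, {"gripper": 0, "slide": [-53.2, -41.6, 0], "rotation": [0, 0, -25.65]}, {"gripper": 0, "slide": [-53.2, -41.6, 0], "rotation": [0, 0, -25.65]}, {"gripper": 0, "slide": [-53.2, -41.6, 4], "rotation": [0, 0, -25.65]}, {"gripper": 0, "slide": [-53.2, -41.6, 7], "rotation": [0, 0, -25.65]}, {"gripper": 0, "slide": [-53.2, -41.6, 11], "rotation": [0, 0, -25.65]}, {"gripper": 0, "slide": [-53.2, -41.6, 13], "rotation": [0, 0, -25.65]}, {"gripper": 0, "slide": [-53.2, -41.6, 13], "rotation": [0, 0, -25.65]}, {"gripper": 0, "slide": [-53.2, -41.6, 13], "rotation": [0, 0, -25.65]}, {"gripper": 0, "slide": [-53.2, -41.6, 13], "rotation": [0, 0, -25.65]}]'

```text
clock: 1.98
tcp_pos: [0.5381, -0.1089, 0.111]
orientation: [-3.141, 0.002, -3.141]
ft_force: [0.5, 0.4, 0.5]
width: 0.0
finger_force: 0.0
```

>>> move_arm --deltas '[{"gripper": 0, "slide": [0, 0, 3]}, {"gripper": 0, "slide": [0, 0, 5.5]}, {"gripper": 0, "slide": [0, 0, 6.7]}, {"gripper": 0, "slide": [0, 0, 7.3]}, {"gripper": 0, "slide": [0, 0, 7.6]}, {"gripper": 0, "slide": [0, 0, 7.6]}, {"gripper": 0, "slide": [0, 0, 7.6]}]'

```text
schema error: expected keys gripper, slide, rotation
```

Run:
```python
from h import *
for n in ("top","side"):
    im=vision.grab_frame(n)[:,:,::-1]; cv2.imwrite(f"pics/{n}1.png",im)
a=cv2.imread('pics/side1.png')[200:350,240:480]
cv2.imwrite('pics/c1.png',cv2.resize(a,None,fx=3.3,fy=3.3,interpolation=cv2.INTER_CUBIC)[:600,:800])
print(readout.state()['tcp_pos'],readout.state()['ft_force'])
```

```text
[ 0.53800241 -0.10894169  0.11082047] [-0.70831447 -0.51382866 -0.00276904]
```

View pics/c1.png

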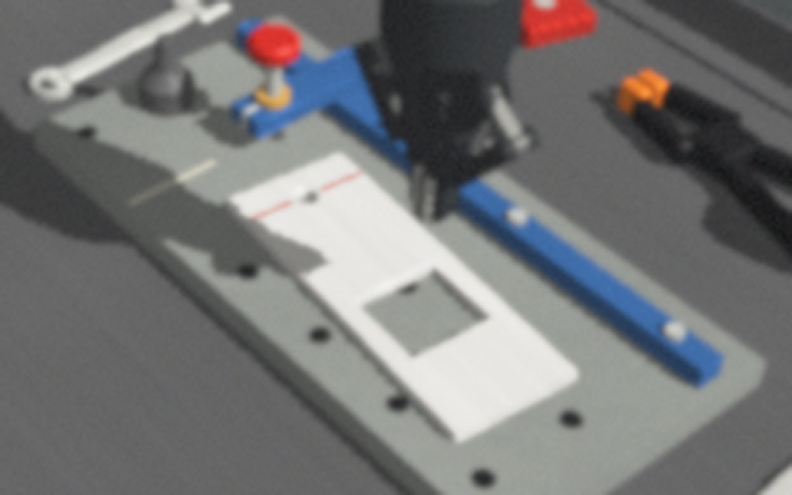

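The crop shows the window centred at about (425,312), which is (368.8,294.5) in the full frame. It's clear, and the gripper is still hovering because the schema also wants "rotation". I'll check the window by ray.

Run:
```python
from h import *
print(cast('side',[[368.8,294.5]],.028))
```

```text
[[ 0.53580706 -0.1132985   0.028     ]]
```

>>> move_arm --deltas '[{"gripper": 0, "slide": [0, 0, 3], "rotation": [0, 0, 0]}, {"gripper": 0, "slide": [0, 0, 5], "rotation": [0, 0, 0]}, {"gripper": 0, "slide": [0, 0, 6], "rotation": [0, 0, 0]}, {"gripper": 0, "slide": [0, 0, 6.5], "rotation": [0, 0, 0]}, {"gripper": 0, "slide": [0, 0, 6.5], "rotation": [0, 0, 0]}]'

```text
clock: 2.7
tcp_pos: [0.5378, -0.1095, 0.0447]
orientation: [-3.141, 0.001, -3.142]
ft_force: [0.8, 1.1, 0.6]
width: -0.0001
finger_force: 0.0
```

>>> move_arm --deltas '[{"gripper": 0, "slide": [0, 0.1, 0.7], "rotation": [0, 0, 0]}, {"gripper": 0, "slide": [0, 0.1, 1.1], "rotation": [0, 0, 0]}, {"gripper": 0, "slide": [0, 0.1, 1.3], "rotation": [0, 0, 0]}, {"gripper": 0, "slide": [0, 0.1, 1.3], "rotation": [0, 0, 0]}, {"gripper": 0, "slide": [0, 0.1, 1.3], "rotation": [0, 0, 0]}]'

```text
clock: 3.32
tcp_pos: [0.5376, -0.1086, 0.0314]
orientation: [-3.141, 0.0, 3.141]
ft_force: [0.2, 0.1, 0.0]
width: 0.0001
finger_force: 0.0
```

>>> move_arm --deltas '[{"gripper": 0, "slide": [-0.7, 0, 0], "rotation": [0, 0, 0]}, {"gripper": 0, "slide": [-1.2, 0, 0], "rotation": [0, 0, 0]}, {"gripper": 0, "slide": [-1.7, 0, 0], "rotation": [0, 0, 0]}, {"gripper": 0, "slide": [-2.1, 0, 0], "rotation": [0, 0, 0]}, {"gripper": 0, "slide": [-2.5, 0, 0], "rotation": [0, 0, 0]}, {"gripper": 0, "slide": [-2.9, 0, 0], "rotation": [0, 0, 0]}, {"gripper": 0, "slide": [-3.3, 0, 0], "rotation": [0, 0, 0]}, {"gripper": 0, "slide": [-3.7, 0, 0], "rotation": [0, 0, 0]}, {"gripper": 0, "slide": [-4.1, 0, 0], "rotation": [0, 0, 0]}, {"gripper": 0, "slide": [-4.5, 0, 0], "rotation": [0, 0, 0]}, {"gripper": 0, "slide": [-4.7, 0, 0], "rotation": [0, 0, 0]}, {"gripper": 0, "slide": [-4.7, 0, 0], "rotation": [0, 0, 0]}]'

```text
clock: 4.82
tcp_pos: [0.5849, -0.1086, 0.0313]
orientation: [-3.142, 0.0, 3.142]
ft_force: [-0.5, -0.7, -0.3]
width: 0.0
finger_force: 0.1
```

>>> move_arm --deltas '[{"gripper": 0, "slide": [-0.3, 0, 0], "rotation": [0, 0, 0]}, {"gripper": 0, "slide": [-0.6, 0, 0], "rotation": [0, 0, 0]}, {"gripper": 0, "slide": [-0.8, 0, 0], "rotation": [0, 0, 0]}, {"gripper": 0, "slide": [-0.9, 0, 0], "rotation": [0, 0, 0]}, {"gripper": 0, "slide": [-0.9, 0, 0], "rotation": [0, 0, 0]}]'

```text
clock: 5.45
tcp_pos: [0.5937, -0.1086, 0.0312]
orientation: [-3.142, 0.0, 3.142]
ft_force: [-1.4, -0.0, 0.5]
width: 0.0001
finger_force: 0.5
```

Run:
```python
from h import *
for n in ("top","side"):
    im=vision.grab_frame(n)[:,:,::-1]; cv2.imwrite(f"pics/{n}2.png",im)
a=cv2.resize(cv2.imread('pics/side2.png')[200:350,240:480],None,fx=2,fy=2,interpolation=cv2.INTER_CUBIC)
b=cv2.resize(cv2.imread('pics/top2.png')[165:310,200:500],None,fx=1.6,fy=1.6,interpolation=cv2.INTER_CUBIC)
o=np.zeros((540,490,3),np.uint8); o[:300,:480]=a; o[305:305+b.shape[0],:480]=b
cv2.imwrite('pics/c2.png',o)
print(readout.state()['tcp_pos'],readout.state()['ft_force'])
```

```text
[ 0.59365748 -0.10860408  0.03131764] [-0.88203711  0.59851289 -0.38584679]
```

View pics/c2.png

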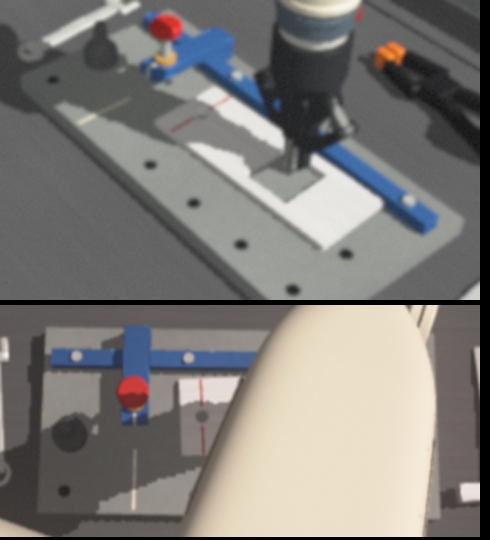

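The plate is now almost parallel to the fence, with a small gap left at the pin end. I'll keep pushing.

>>> move_arm --deltas '[{"gripper": 0, "slide": [-0.2, 0, 0], "rotation": [0, 0, 0]}, {"gripper": 0, "slide": [-0.4, 0, 0], "rotation": [0, 0, 0]}, {"gripper": 0, "slide": [-0.5, 0, 0], "rotation": [0, 0, 0]}, {"gripper": 0, "slide": [-0.5, 0, 0], "rotation": [0, 0, 0]}]'

```text
clock: 6.05
tcp_pos: [0.5986, -0.1085, 0.0312]
orientation: [3.142, -0.0, 3.142]
ft_force: [-1.6, 0.8, 0.9]
width: 0.0003
finger_force: 1.4
```

>>> move_arm --deltas '[{"gripper": 0, "slide": [-0.1, 0, 0], "rotation": [0, 0, 0]}, {"gripper": 0, "slide": [-0.2, 0, 0], "rotation": [0, 0, 0]}, {"gripper": 0, "slide": [-0.2, 0, 0], "rotation": [0, 0, 0]}]'

```text
clock: 6.42
tcp_pos: [0.5993, -0.1085, 0.0311]
orientation: [3.142, -0.003, 3.141]
ft_force: [-8.7, 0.2, 3.9]
width: 0.0002
finger_force: 4.3
```

>>> move_arm --deltas '[{"gripper": 0, "slide": [0, 0.6, 0], "rotation": [0, 0, 0]}, {"gripper": 0, "slide": [0, 1.2, 0], "rotation": [0, 0, 0]}, {"gripper": 0, "slide": [0, 1.7, 0], "rotation": [0, 0, 0]}, {"gripper": 0, "slide": [0, 2.2, 0], "rotation": [0, 0, 0]}, {"gripper": 0, "slide": [0, 2.7, 0], "rotation": [0, 0, 0]}, {"gripper": 0, "slide": [0, 3.2, 0], "rotation": [0, 0, 0]}, {"gripper": 0, "slide": [0, 3.7, 0], "rotation": [0, 0, 0]}, {"gripper": 0, "slide": [0, 4.2, 0], "rotation": [0, 0, 0]}, {"gripper": 0, "slide": [0, 4.7, 0], "rotation": [0, 0, 0]}, {"gripper": 0, "slide": [0, 5.2, 0], "rotation": [0, 0, 0]}, {"gripper": 0, "slide": [0, 5.7, 0], "rotation": [0, 0, 0]}, {"gripper": 0, "slide": [0, 6.0, 0], "rotation": [0, 0, 0]}, {"gripper": 0, "slide": [0, 6.0, 0], "rotation": [0, 0, 0]}]'

```text
clock: 8.05
tcp_pos: [0.5989, -0.0493, 0.0307]
orientation: [-3.14, -0.004, 3.141]
ft_force: [-9.5, -4.3, 1.3]
width: -0.0002
finger_force: 5.7
```

```bash
cat > look.py <<'E'
from h import *
import sys
k=sys.argv[1]
for n in ("top","side"):
    im=vision.grab_frame(n)[:,:,::-1]; cv2.imwrite(f"pics/{n}{k}.png",im)
a=cv2.resize(cv2.imread(f'pics/side{k}.png')[200:340,240:440],None,fx=4,fy=4,interpolation=cv2.INTER_CUBIC)[:290]
b=cv2.resize(cv2.imread(f'pics/top{k}.png')[180:300,215:415],None,fx=4,fy=4,interpolation=cv2.INTER_CUBIC)[:300]
cv2.imwrite(f'pics/c{k}.png',np.vstack([a,b]))
s=readout.state();print(s['clock'],s['tcp_pos'],s['ft_force'])
E
python3 look.py 3
```

```text
8.15 [ 0.59887605 -0.0493232   0.030725  ] [-8.61886828 -4.63862057  0.84282111]
```

View pics/c3.png

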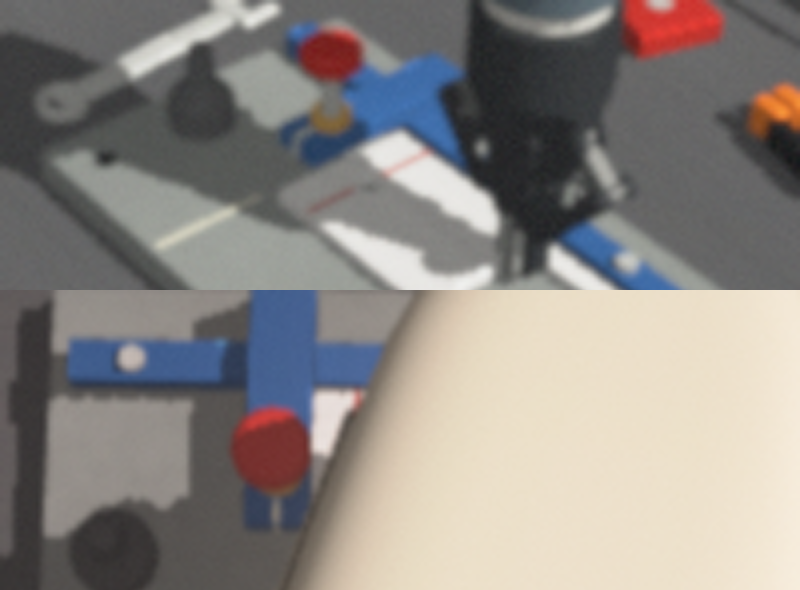

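Side crop: the red line runs (308,212)-(432,151), and the white bed line runs (156,246)-(260,197). The plate is flush with the fence and has just entered under the bridge. Next I compute the remaining distance.

Run:
```python
from h import *
f=lambda p:np.array(p,float)/4+[240,200]
r=cast('side',f([(308,212),(432,151)]),.028); w=cast('side',f([(156,246),(260,197)]),.02)
print(r,w)
# refine: red-ratio mask, all light levels
im=cv2.imread('pics/side3.png').astype(float); b,g,rr=im.transpose(2,0,1)
m=(rr/(g+1)>1.25); m[:,:312]=0; m[:,352:]=0; m[:234]=0; m[256:]=0
ys,xs=np.nonzero(m); P=cast('side',np.c_[xs,ys],.028); print(len(xs),np.median(P,0),np.polyfit(P[:,0],P[:,1],1), P[:,0].min(),P[:,0].max())
```

```text
[[0.53311025 0.0513248  0.028     ]
 [0.62221119 0.05100751 0.028     ]] [[0.45606009 0.0863683  0.02      ]
 [0.52578427 0.0854567  0.02      ]]
  return _methods._mean(a, axis=axis, dtype=dtype,
  ret = um.true_divide(
Traceback (most recent call last):
TypeError: expected non-empty vector for x
```

>>> move_arm --deltas '[{"gripper": 0, "slide": [0, 0.4, 0], "rotation": [0, 0, 0]}, {"gripper": 0, "slide": [0, 0.8, 0], "rotation": [0, 0, 0]}, {"gripper": 0, "slide": [0, 1.2, 0], "rotation": [0, 0, 0]}, {"gripper": 0, "slide": [0, 1.6, 0], "rotation": [0, 0, 0]}, {"gripper": 0, "slide": [0, 2.0, 0], "rotation": [0, 0, 0]}, {"gripper": 0, "slide": [0, 2.4, 0], "rotation": [0, 0, 0]}, {"gripper": 0, "slide": [0, 2.8, 0], "rotation": [0, 0, 0]}, {"gripper": 0, "slide": [0, 3.1, 0], "rotation": [0, 0, 0]}, {"gripper": 0, "slide": [0, 3.3, 0], "rotation": [0, 0, 0]}, {"gripper": 0, "slide": [0, 3.3, 0], "rotation": [0, 0, 0]}]'

```text
clock: 9.4
tcp_pos: [0.5986, -0.0166, 0.0307]
orientation: [-3.139, -0.004, 3.141]
ft_force: [-9.2, -6.1, 1.4]
width: -0.0002
finger_force: 6.5
```

```bash
sed -i 's/^a=.*/a=cv2.resize(cv2.imread(f"pics\/side{k}.png")[210:285,270:370],None,fx=8,fy=8,interpolation=cv2.INTER_CUBIC)/; s/^b=.*//; s/np.vstack(\[a,b\])/a/' look.py; python3 look.py 4
```

```text
9.5 [ 0.59864837 -0.01664627  0.03070034] [-10.87797631  -6.66113002   1.70940767]
```

View pics/c4.png

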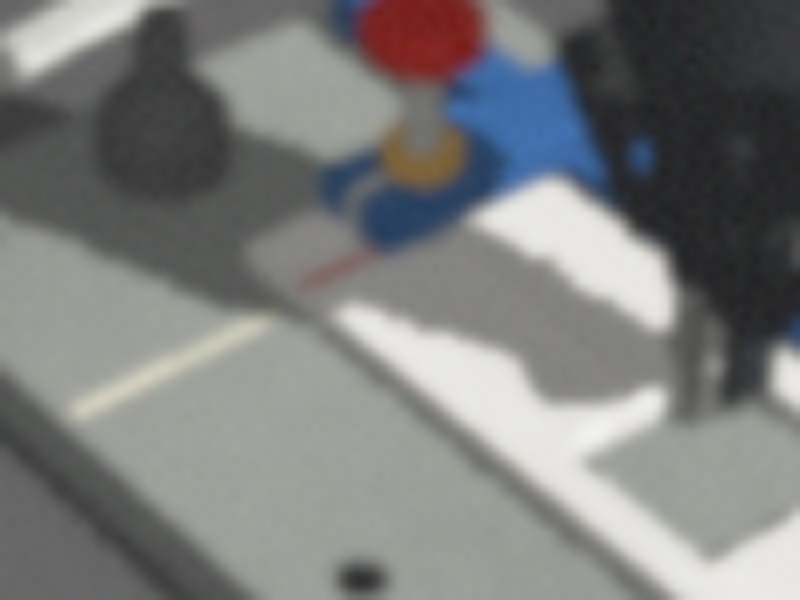

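Crop (x8): the red line runs (300,288)-(375,250), the white line (75,412)-(270,320). Now to compare them by ray.

Run:
```python
from h import *
f=lambda p:(np.array(p,float)+.5)/8+[270,210]-.5
print(cast('side',f([(300,288),(375,250)]),.028)); print(cast('side',f([(75,412),(270,320)]),.02))
im=cv2.GaussianBlur(cv2.imread('pics/side4.png'),(0,0),.6).astype(float); b,g,rr=im.transpose(2,0,1)
# per-column line centroid in row: red line by redness, white by brightness
def cent(score,cols,row):
    o=[]
    for c in cols:
        r0=int(round(row(c))); rs=np.arange(r0-3,r0+4); w=score[rs,c]; w=w-np.min(w); w[w<.4*w.max()]=0; o.append((c,(w*rs).sum()/w.sum()))
    return np.array(o)
p=f([(300,288),(375,250)]); q=f([(75,412),(270,320)])
lin=lambda p:lambda c:np.interp(c,p[:,0],p[:,1])
A=cast('side',cent(rr/(g+5),range(309,316),lin(p)),.028); B=cast('side',cent(rr,range(281,302),lin(q)),.02)
for P in(A,B): print(P.mean(0),P[:,1].std(),np.polyfit(P[:,0],P[:,1],1))
# same check of line in clean top image & knob/nose white line
T=cv2.imread('pics/side0.png').astype(float); B0=cast('side',cent(T[...,2],range(281,302),lin(q)),.02); print('line0',B0.mean(0))
```

```text
[[0.53141434 0.08518356 0.028     ]
 [0.55841167 0.08587612 0.028     ]]
[[0.4567763  0.08764594 0.02      ]
 [0.52214112 0.08687215 0.02      ]]
[0.54536698 0.08528901 0.028     ] 0.000675149149205981 [-0.08411151  0.13116065]
[0.48900707 0.08759021 0.02      ] 0.0007759866959496153 [-0.02722189  0.1009019 ]
line0 [0.48923522 0.08789877 0.02      ]
```

>>> move_arm --deltas '[{"gripper": 0, "slide": [0, 0.1, 0], "rotation": [0, 0, 0]}, {"gripper": 0, "slide": [0, 0.18, 0], "rotation": [0, 0, 0]}, {"gripper": 0, "slide": [0, 0.18, 0], "rotation": [0, 0, 0]}, {"gripper": 0, "slide": [0, 0.18, 0], "rotation": [0, 0, 0]}]'

```text
clock: 10.0
tcp_pos: [0.5986, -0.0151, 0.0307]
orientation: [-3.139, -0.004, 3.14]
ft_force: [-10.8, -7.0, 1.8]
width: -0.0001
finger_force: 6.8
```

```bash
cat > gap.py <<'E'
from h import *
import sys
s=readout.state();print(s['clock'],s['tcp_pos'],s['ft_force'])
f=lambda p:(np.array(p,float)+.5)/8+[270,210]-.5
lin=lambda p:lambda c:np.interp(c,p[:,0],p[:,1])
def cent(score,cols,row):
    o=[]
    for c in cols:
        r0=int(round(row(c))); rs=np.arange(r0-3,r0+4); w=score[rs,c]; w=w-np.min(w); w[w<.4*w.max()]=0; o.append((c,(w*rs).sum()/w.sum()))
    return np.array(o)
im=np.mean([vision.grab_frame('side') for _ in range(4)],0); cv2.imwrite(f'pics/side{sys.argv[1]}.png',im[...,::-1])
rr,g=im[...,0],im[...,1]
x=np.array([.536,.556]); p=proj('side',np.c_[x,[.087]*2,[.028]*2]); q=f([(75,412),(270,320)])
c0,c1=int(np.ceil(p[0,0])),int(p[1,0])
A=cast('side',cent(rr/(g+5),range(c0,c1+1),lin(p)),.028); B=cast('side',cent(rr,range(281,302),lin(q)),.02)
for P in(A,B): print(P.mean(0),P[:,1].std())
E
python3 gap.py 5
```

```text
10.0 [ 0.59864053 -0.0150861   0.03072673] [-10.75669131  -6.99979196   1.79643651]
[0.54674731 0.08709006 0.028     ] 0.0008668533473870486
[0.4890616  0.08766404 0.02      ] 0.0007335241232910388[ WARN:0@4.329] global loadsave.cpp:1063 imwrite_ Unsupported depth image for selected encoder is fallbacked to CV_8U.
```

>>> move_arm --deltas '[{"gripper": 0, "slide": [0.3, -0.15, 0], "rotation": [0, 0, 0]}, {"gripper": 0, "slide": [0.6, -0.4, 0], "rotation": [0, 0, 0]}, {"gripper": 0, "slide": [0.7, -0.5, -1], "rotation": [0, 0, 0]}, {"gripper": 0, "slide": [0.7, -0.5, -4], "rotation": [0, 0, 0]}, {"gripper": 0, "slide": [0.7, -0.5, -8], "rotation": [0, 0, 0]}, {"gripper": 0, "slide": [0.7, -0.5, -13], "rotation": [0, 0, 0]}, {"gripper": 0, "slide": [0.7, -0.5, -13], "rotation": [0, 0, 0]}, {"gripper": 0, "slide": [0.7, -0.5, -13], "rotation": [0, 0, 0]}]'

```text
clock: 11.2
tcp_pos: [0.5935, -0.0187, 0.1615]
orientation: [-3.142, 0.001, 3.142]
ft_force: [0.4, 0.3, -0.3]
width: 0.0002
finger_force: 0.0
```

```bash
python3 gap.py 6 2>/dev/null
python3 - <<'E'
from h import *
a=cv2.imread('pics/side6.png')[205:305,270:400]
cv2.imwrite('pics/c6.png',cv2.resize(a,None,fx=6,fy=6,interpolation=cv2.INTER_CUBIC))
E
```

```text
11.2 [ 0.59354333 -0.01868808  0.16151308] [ 0.41853638  0.25346364 -0.34132748]
[0.547016  0.0874434 0.028    ] 0.0011340095546406416
[0.48923381 0.08789706 0.02      ] 0.0003269973912912302
```

View pics/c6.png

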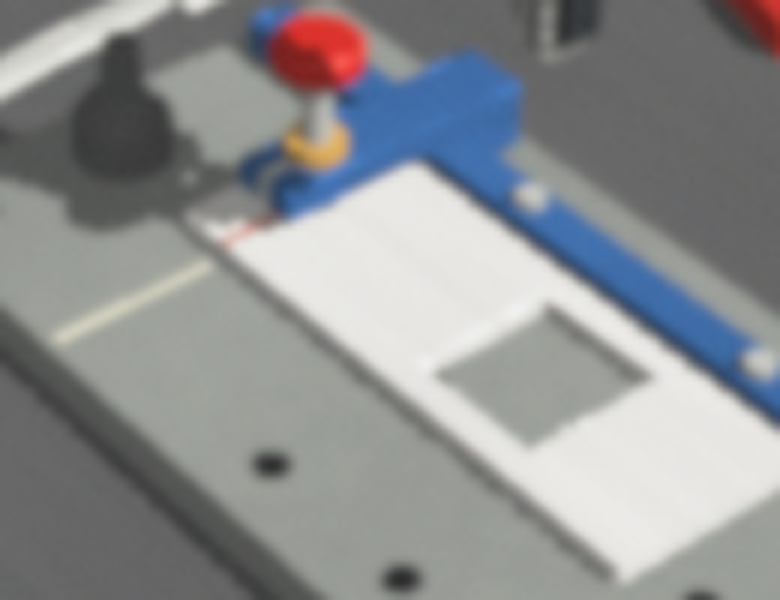

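The plate sits flush along the fence with its red line in line with the white line, within about 0.5 mm. I'll move over the knob.

>>> move_arm --deltas '[{"gripper": 0, "slide": [0.8, 5, 0], "rotation": [0, 0, 0]}, {"gripper": 0, "slide": [1.65, 9, 0], "rotation": [0, 0, 0]}, {"gripper": 0, "slide": [1.65, 10.6, 1], "rotation": [0, 0, 0]}, {"gripper": 0, "slide": [1.65, 10.6, 3], "rotation": [0, 0, 0]}, {"gripper": 0, "slide": [1.65, 10.6, 4], "rotation": [0, 0, 0]}, {"gripper": 0, "slide": [1.65, 10.6, 4.3], "rotation": [0, 0, 0]}, {"gripper": 0, "slide": [1.65, 10.6, 4.3], "rotation": [0, 0, 0]}]'

```text
clock: 12.28
tcp_pos: [0.5773, 0.0867, 0.1183]
orientation: [-3.142, -0.0, 3.141]
ft_force: [-0.4, 0.7, 0.9]
width: -0.0002
finger_force: 0.0
```

>>> move_arm --deltas '[{"gripper": 0, "slide": [0, 0.05, 0.4], "rotation": [0, 0, 0]}, {"gripper": 0, "slide": [0, 0.05, 0.7], "rotation": [0, 0, 0]}, {"gripper": 0, "slide": [0, 0.05, 0.9], "rotation": [0, 0, 0]}, {"gripper": 0, "slide": [0, 0.05, 1.1], "rotation": [0, 0, 0]}, {"gripper": 0, "slide": [0, 0.05, 1.3], "rotation": [0, 0, 0]}, {"gripper": 0, "slide": [0, 0.05, 1.5], "rotation": [0, 0, 0]}, {"gripper": 0, "slide": [0, 0.05, 1.7], "rotation": [0, 0, 0]}, {"gripper": 0, "slide": [0, 0.05, 1.7], "rotation": [0, 0, 0]}]'

```text
clock: 13.28
tcp_pos: [0.5771, 0.0878, 0.101]
orientation: [3.142, -0.0, 3.141]
ft_force: [-0.8, -0.1, 0.9]
width: 0.0001
finger_force: 0.2
```

>>> move_arm --deltas '[{"gripper": 0, "slide": [0, 0, 0.2], "rotation": [0, 0, 0]}, {"gripper": 0, "slide": [0, 0, 0.4], "rotation": [0, 0, 0]}, {"gripper": 0, "slide": [0, 0, 0.6], "rotation": [0, 0, 0]}]'

```text
clock: 13.65
tcp_pos: [0.5771, 0.0877, 0.0952]
orientation: [-3.142, 0.0, 3.141]
ft_force: [-0.9, -0.9, 4.4]
width: -0.0001
finger_force: 2.0
```

Run:
```python
from h import *
im=vision.grab_frame('side')[...,::-1]; a=im[190:265,285:385]
cv2.imwrite('pics/c7.png',cv2.resize(a,None,fx=6,fy=6,interpolation=cv2.INTER_CUBIC))
s=readout.state();print(s['tcp_pos'],s['ft_force'])
```

```text
[0.57708768 0.08775119 0.09494292] [0.39255919 0.19743032 1.98207735]
```

View pics/c7.png

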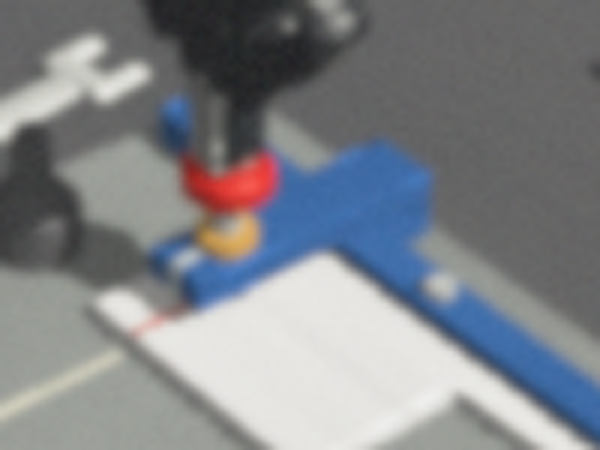

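The fingertips are centred on the red knob at crop (230,175). It has gone down about 16 mm at low force, so the nose is through the gusset. Next I press it home.

>>> move_arm --deltas '[{"gripper": 0, "slide": [0, 0, 0.3], "rotation": [0, 0, 0]}, {"gripper": 0, "slide": [0, 0, 0.6], "rotation": [0, 0, 0]}, {"gripper": 0, "slide": [0, 0, 0.9], "rotation": [0, 0, 0]}, {"gripper": 0, "slide": [0, 0, 1.1], "rotation": [0, 0, 0]}, {"gripper": 0, "slide": [0, 0, 1.3], "rotation": [0, 0, 0]}, {"gripper": 0, "slide": [0, 0, 1.3], "rotation": [0, 0, 0]}]'

```text
clock: 14.45
tcp_pos: [0.577, 0.0878, 0.082]
orientation: [3.142, -0.0, 3.141]
ft_force: [-0.1, 0.4, 0.9]
width: 0.0
finger_force: 0.1
```

>>> move_arm --deltas '[{"gripper": 0, "slide": [0, 0, 0.1], "rotation": [0, 0, 0]}, {"gripper": 0, "slide": [0, 0, 0.2], "rotation": [0, 0, 0]}, {"gripper": 0, "slide": [0, 0, 0.25], "rotation": [0, 0, 0]}, {"gripper": 0, "slide": [0, 0, 0.25], "rotation": [0, 0, 0]}]'

```text
clock: 14.95
tcp_pos: [0.5771, 0.0877, 0.081]
orientation: [-3.142, 0.001, 3.142]
ft_force: [-5.2, -1.0, 13.5]
width: -0.0002
finger_force: 7.0
```

The tip is at z = 73 mm with 13.5 N on it, so the pin is on its end stop. I'll retract.

>>> move_arm --deltas '[{"gripper": 0, "slide": [0, 0, -0.3], "rotation": [0, 0, 0]}, {"gripper": 0, "slide": [0, 0, -2], "rotation": [0, 0, 0]}, {"gripper": 0, "slide": [0, 0, -6], "rotation": [0, 0, 0]}, {"gripper": 0, "slide": [0, 0, -12], "rotation": [0, 0, 0]}, {"gripper": 0, "slide": [0, 0, -15], "rotation": [0, 0, 0]}, {"gripper": 0, "slide": [0, 0, -15], "rotation": [0, 0, 0]}, {"gripper": 0, "slide": [0, 0, -15], "rotation": [0, 0, 0]}]'

```text
clock: 15.82
tcp_pos: [0.5768, 0.0877, 0.2287]
orientation: [-3.142, -0.001, 3.141]
ft_force: [0.6, -0.2, 0.4]
width: -0.0003
finger_force: 0.0
```

Run:
```python
from h import *
im=vision.grab_frame('side')[...,::-1]; a=im[180:350,240:480]
cv2.imwrite('pics/c8.png',cv2.resize(a,None,fx=3.3,fy=3.3,interpolation=cv2.INTER_CUBIC))
s=readout.state();print(s['clock'],s['tcp_pos'],s['ft_force'])
```

```text
15.875 [0.57658195 0.08772998 0.22828489] [-0.21912947  0.47483684  0.74577222]
```

View pics/c8.png

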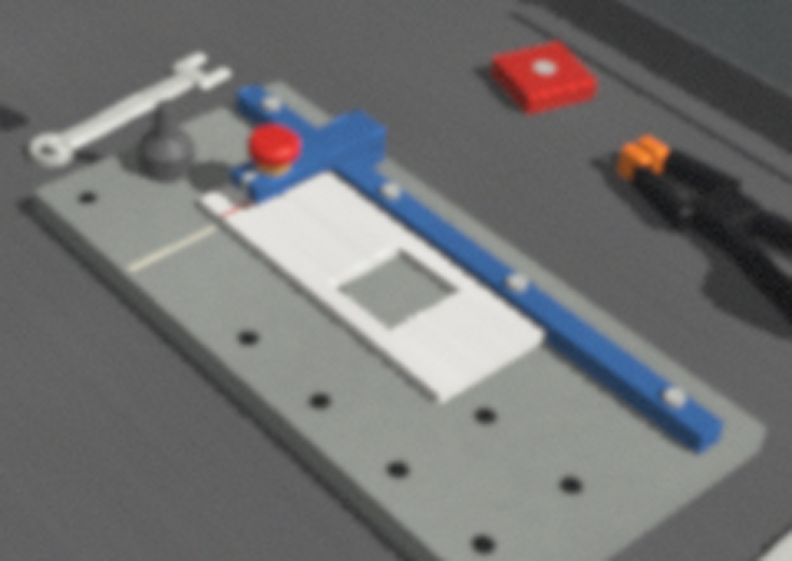

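The knob is down on the bush at crop (273,145). The gusset is flush with the fence, and the ball joint and wrench have not moved.

```bash
python3 -c "
from rig import finish_job
print(finish_job())"
```

```text
the job is handed in; nothing more can be done
None
```

The gusset is flush against the fence and lined up under the bridge, the pin is pressed fully home through it, the robot is clear, and the job was handed in at about 16 s; the arm never went near the ball joint, wrench or square.

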